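Fit the idler and hold back the tensioner of a potter's wheel drive

ROBOT

A 6-joint arm with a two-finger parallel gripper is mounted at the origin on the work surface. World frame = base frame: x ahead of the robot, y to its left, z up, the work surface at z = 0. Lengths are in m, angles in rad, forces in N, time in s.
With the tool pointing down it reaches from about 0.35 to 0.775 m from the base axis. Payload 5.5 kg.
Tool frame: the origin (TCP) lies at the very end of the fingers, on their centre line; the grasp point (between the pads) lies 19 mm behind it; z points along the fingers, y is the line along which they close (so a half turn about z gives the same grasp; the last joint's range is limited). The gripper opens to 85 mm and grips with 20 to 120 N. Pads are 22 mm wide; open, the fingers measure 114 mm over their backs; the gripper's body (76 mm by 85 mm) begins 54 mm behind the grasp point. The pads swing forward as they close: fully open they stand 13 mm farther back than shut.
Start: joints at [-1.346, 0.313, 0.046, 1.304, 0, 1.431], TCP at [0.205, -0.537, 0.231] pointing down, gripper open.
Joint ranges: [-2.76, 2.76], [-0.86, 1.69], [-1.03, 1.26], [-2.2, 2.34], [-1.47, 1.5], [-3.14, 3.14]. Speed limits (rad/s): [2.57, 2.57, 3.14, 3.14, 3.14, 3.14].

INTERFACE

Orientations are given as a unit quaternion [w, x, y, z].
In Python, from workcell import env, cams, ticket, spotter gives the robot as it stands.
- The arm moves only by the tool jog_arm, never from a script. Its argument "increments" is a list that holds one entry, the list of rows, each a list of 7 numbers: the shift along the tool's x, y, z in units of 0.25 m (1.0 is 0.25 m), then the turn, a rotation vector about the tool's x, y, z in units of 180 degrees (1.0 is 180 degrees), then the closure in counts, from 0 (fully open) to 255 (shut). A call has 1 to 20 rows; each row shifts and turns the commanded pose from where the row before left it, along the tool's axes as they then stand; what a row does not reach is not made up. A row lasts 1/10 s, in which the tool goes at most 50 mm and 8.59 degrees, less where a joint would pass 70% of its speed; a pose out of reach is approached as far as the arm can. A call with a number of a shift or a turn outside -1 to 1 is refused whole. A call with a gripper value outside its range is refused whole. The fingers move at their own pace and stop on an object; "force" is the grip in N (left out, the last holds). Time passes only in rows, so rows that do not move let the fingers close. It gives the time, the measured TCP pose, the force, the opening and the grip force at its end, in the units of the state.
- env.get_state(): the state, without advancing time (a new reading comes with each control period).
- cams.read_camera(name): name is "side" or "top" or "wrist"; returns a dict with "pixels" (420x560x3 uint8, red, green, blue), "fx", "fy", "cx", "cy" (pixels), "xyz" and "attitude" of the camera in the world; the wrist camera has in their place "mount" (4x4, takes a point from camera to tool coordinates, whose origin is the TCP and whose axes are the flange's). Camera axes: x right, y down, z forward; pixel columns grow to the right and rows downward; lengths in m; the calibration is good to about 2 mm. A picture is of the moment at which its call begins: read the wrist's pose just before it. There is no depth.
- ticket.hand_in(): hands the job in; it is judged then, once.
Trained networks look in the newest picture that a camera, given by its name, has taken for a name from the list of things; names that differ only in an ending like _2 or _b are one class to them, and where a whole thing is asked for, a point or a joint stands for the part that bears it (a point fixed in the world has none). Each returns a list of dicts, best first, with "conf" (0 to 1); they miss things now and then, are a little off and sometimes report something else, mostly with a low value. They report only what shows in the picture. A call takes as long as a camera call.
- spotter.find_in(target, camera): "uv" ([column, row] in pixels, amid what is visible of it).
- spotter.cut_out(target, camera): "region" (420x560 bool, what is visible of it) and "uv" ([column, row] in pixels, amid what is visible of it).
- spotter.landmark_of(target, camera): "uv" ([column, row] in pixels: a listed point, or the origin of a listed thing).
The state is a dict: "clock": time; "joint_pos": joint angles; "qvel": joint speeds; "tau": joint torques, N m; "tcp_pos": TCP position; "orientation": TCP orientation; "wrist_force": force on the tool from outside, world axes, zero at the start; "ft_torque": the same for the moment, N m; "finger_gap": finger opening in m; "grip_force": force on a finger pad.
Only numpy, scipy, OpenCV 4.12 (cv2) and the standard library are available. Lean on these libraries where they do the work, as an engineer would, in place of code of your own. Each camera call takes 0.05 s, during which the arm holds its last target. There are 200 camera calls.

TASK

Get this potter's wheel drive ready for a new belt: from the grey tray take the white roller that fits the spindle of the tensioner arm, slide it all the way down onto the spindle and let go of it, leaving the other two rollers in the tray. Then push the sprung arm by its red paddle back past the ratchet click and right on to its rear stop, and finish while still holding it there; the program ends with the robot pressing on the paddle, because left alone the arm would spring forward again. Leave the other things on the table where they are.

Things in the scene. Friction and masses are not known exactly. Their poses are not given: they have to be found in the camera images.
- drive: Fixed blue base plate of the wheel's belt drive, 290 x 260 mm and 12 mm thick (from -90 to +200 mm along its x and -120 to +140 mm along its y), with motor, large aluminium pulley, tensioner arm and pawl. Origin on the table under the arm's pivot. Nothing on it but the paddle and spindle is handled; its highest part is the motor's pulley, 106 mm above the table.
- tensioner (a joint): Arm angle in rad: 0 at rest (forward), growing counter-clockwise from above as the paddle is pushed away from the robot, 0.70 at the rear stop. A spring drives it to 0: 2.5 N at the paddle at rest, 7 N at the stop, about 2 N more from 0.15 to 0.40 as the tooth lifts the pawl. Click at about 0.46; let go beyond it, the arm springs forward onto the pawl, 0.47. Arm bar 24 mm wide, top 48 mm up.
- pawl (a joint): Travel of the yellow-tabbed brass pawl slider, in m: 0 at rest, rising to about 0.0045 as the ratchet tooth passes, and back to 0 at the click.
- pivot (a point): Point on the arm's upright pivot axis, 54 mm above the table. Its axes turn with the arm: z up, -y points along the arm to the spindle (115 mm out) and the paddle (175 mm out), +x is the way the arm swings when pushed back.
- spindle_seat (a point): Centre of the steel shoulder on which the roller's underside seats, 54 mm above the table. The spindle, 18 mm in diameter with a coned tip, rises 32 mm above it. Axes as those of the pivot point, turning with the arm.
- paddle_front (a point): Middle of the face to push of the red paddle, an upright plate on the arm's end: 8 mm thick along x, 36 mm wide along y (along the arm), from 48 to 105 mm above the table. The point is on its -x face, 80 mm above the table and 175 mm from the pivot axis. Axes as those of the pivot point.
- tray: Fixed shallow grey tray, 150 x 320 mm (x, y), its rim 12 mm and its inner floor 4 mm above the table; the rollers stand in a row along its y, about 95 mm apart. Origin: centre of its underside.
- roller_10: White plastic idler roller, a plain ring 44 mm across and 30 mm high, mass about 60 g, standing in the tray on its flat face at the start; bore 10 mm, too small for the spindle. Origin: centre of its underside; z is its axis. The three rollers look alike but for the bore; which stands where in the tray varies.
- roller_15: White plastic idler roller, a plain ring 44 mm across and 30 mm high, mass about 60 g, standing in the tray on its flat face at the start; bore 15 mm, too small for the spindle. Origin: centre of its underside; z is its axis. The three rollers look alike but for the bore; which stands where in the tray varies.
- roller_22: White plastic idler roller, a plain ring 44 mm across and 30 mm high, mass about 60 g, standing in the tray on its flat face at the start; bore 22 mm: this one fits the 18 mm spindle. Origin: centre of its underside; z is its axis. The three rollers look alike but for the bore; which stands where in the tray varies.
- wrench: Loose steel wrench lying near the drive; leave alone. Origin: on its underside, near its middle; x along it.
- screwdriver: Loose green-handled screwdriver lying between the robot and the drive; leave alone. Origin: on its underside, near its middle; x along it.
- mug: Loose blue mug, 80 mm across and 90 mm high; leave alone. Origin: centre of its underside.
- vase: Loose terracotta vase, 96 mm across and 160 mm high; leave alone. Origin: centre of its underside.
- glaze_jar: Loose amber glaze jar, 70 mm across and 85 mm high; leave alone. Origin: centre of its underside.
- bowl: Loose white bowl, 96 mm across and 45 mm high; leave alone. Origin: centre of its underside.

How it is judged:
By the outcome, as a careful person would: the job done as asked, in the order asked, and still so for the second after the job is handed in, while the arm keeps its last pose, push and grip.
It also fails if it takes over 56 s, if anything falls off the work surface, if the arm or the gripper's body presses on something with over 40 N, if the wrist force passes 120 N, or if a joint passes its speed limit or range.

## Working session

There is one attempt and no reset: what is moved stays moved. The work goes in short steps, Python scripts to look and compute and a tool call to move; the robot and the scene stay as the last step left them, time stands still between calls to the robot, and variables do not carry over. Pictures are saved under pics/ and viewed, at most 10 in all, crops included, and the job is handed in when it is done.

Besides the shell and the picture viewer there is one more tool, called after "Request:" in YAML: its name, and indented under it one key for each argument. jog_arm: Moves the arm, as the interface text tells. Shifts and turns lie within -1 to 1; 1 stands for 0.25 m of shift or 180 degrees of turn. Its arguments: {"type":"object","properties":{"increments":{"type":"array"},"force":{"type":"number"}},"required":["increments"]}

```bash
ls; mkdir -p pics
cat > h.py <<'E'
import numpy as np, cv2
from scipy.spatial.transform import Rotation as R
from workcell import env, cams, ticket, spotter
def rot(q): return R.from_quat([q[1],q[2],q[3],q[0]]).as_matrix()
def cam(name):
    s=env.get_state(); c=cams.read_camera(name)
    if 'mount' in c:
        T=np.eye(4);T[:3,:3]=rot(s['orientation']);T[:3,3]=s['tcp_pos'];T=T@np.array(c['mount'])
        c['C'],c['Rm']=T[:3,3],T[:3,:3]
    else:
        a=np.array(c['attitude']);c['C']=np.array(c['xyz']);c['Rm']=rot(a) if a.size==4 else a
    return c
def ray(c,uv):
    return c['Rm']@np.array([(uv[0]-c['cx'])/c['fx'],(uv[1]-c['cy'])/c['fy'],1])
def atz(c,uv,z):
    d=ray(c,uv); return c['C']+d*(z-c['C'][2])/d[2]
def proj(c,p):
    q=c['Rm'].T@(np.array(p)-c['C']); return np.array([c['fx']*q[0]/q[2]+c['cx'],c['fy']*q[1]/q[2]+c['cy']])
def save(c,n): cv2.imwrite('pics/'+n,c['pixels'][:,:,::-1])
E
python3 - <<'E'
from h import *
np.set_printoptions(precision=4,suppress=True)
Z=dict(drive=0,pivot=.054,spindle_seat=.054,paddle_front=.08,tray=0,roller_10=.004,roller_15=.004,roller_22=.004,wrench=0,screwdriver=0,mug=0,vase=0,glaze_jar=0,bowl=0)
print(env.get_state())
ims=[]
for n in ['top','side','wrist']:
    c=cam(n);ims.append(c);save(c,n+'0.png')
    print(n,c['C'],c['Rm'].tolist(),c['fx'])
    for t,z in Z.items():
        for r in spotter.landmark_of(t,n)[:3 if 'roller' in t else 1]:
            print(n,t,round(r['conf'],2),np.array(r['uv']),atz(c,r['uv'],z))
cv2.imwrite('pics/ts.png',cv2.resize(np.vstack([i['pixels'] for i in ims[:2]])[:,:,::-1],(800*560//1120*1+0,600)) )
E
```

```text
pics
{'clock': 0.0, 'joint_pos': array([-1.3455,  0.314 ,  0.0449,  1.3036, -0.    ,  1.4312]), 'qvel': array([ 0.001 , -0.0016, -0.0001, -0.0017,  0.0014,  0.0001]), 'tau': array([ -0.0004, -48.0634,  29.8531,   0.0195,  -0.0003,  -0.    ]), 'tcp_pos': array([ 0.205 , -0.5366,  0.2304]), 'orientation': array([-0.001 ,  0.9834,  0.1814, -0.0001]), 'wrist_force': array([-0.0937,  0.5118,  0.2404]), 'ft_torque': array([0.0412, 0.071 , 0.021 ]), 'grip_force': 0.0, 'finger_gap': 0.08517400817743954}
top [0.3105 0.0379 1.4069] [[-0.009053498516447343, -0.981352358806561, 0.19200411982405974], [-0.99994292063535, 0.007795451090259455, -0.007306600683372813], [0.005673591090268756, -0.19205931064933712, -0.981366919942303]] 475.16179945431577
top drive 0.59 [211.3 192.1] [0.5966 0.2313 0.    ]
top pivot 0.63 [208.  188.4] [0.5966 0.2336 0.054 ]
top spindle_seat 0.62 [245.4 201.6] [0.5568 0.1248 0.054 ]
top paddle_front 0.78 [267.  200.1] [0.5559 0.0619 0.08  ]
top tray 0.64 [391.6 207. ] [ 0.5466 -0.3111  0.    ]
top roller_10 0.72 [390.2 206.4] [ 0.5478 -0.3061  0.004 ]
top roller_10 0.7 [
[... 1666 characters left out ...]
ller_22 0.82 [326.6 279.1] [ 0.5624 -0.2308  0.004 ]
side roller_22 0.7 [345.1 326.8] [ 0.5218 -0.4073  0.004 ]
side roller_22 0.66 [334.2 297.1] [ 0.5474 -0.3035  0.004 ]
side wrench 0.61 [277.8 200.6] [0.6021 0.2271 0.    ]
side screwdriver 0.53 [236.2 244.2] [0.3826 0.0325 0.    ]
side mug 0.67 [387.9 289.6] [ 0.6982 -0.3324  0.    ]
side glaze_jar 0.76 [364.7 231.2] [ 0.7883 -0.066   0.    ]
side bowl 0.48 [238.7 241.1] [0.3948 0.0451 0.    ]
wrist [ 0.2843 -0.5067  0.3738] [[0.35696839530307833, -0.882844883558494, -0.30521873522006243], [-0.9341162875693789, -0.33757486401684567, -0.11606021058747643], [-0.0005710099354312218, 0.3265396189723348, -0.9451833426320293]] 319.0108540911413
```

Run:
```python
import cv2
a=cv2.imread('pics/top0.png')[100:310,110:450]; cv2.imwrite('pics/top0c.png',cv2.resize(a,None,fx=2.35,fy=2.35,interpolation=cv2.INTER_CUBIC))
a=cv2.imread('pics/side0.png')[110:350,190:440]; cv2.imwrite('pics/side0c.png',cv2.resize(a,None,fx=2.45,fy=2.45,interpolation=cv2.INTER_CUBIC))
```

```text
(no output)
```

View pics/top0c.png

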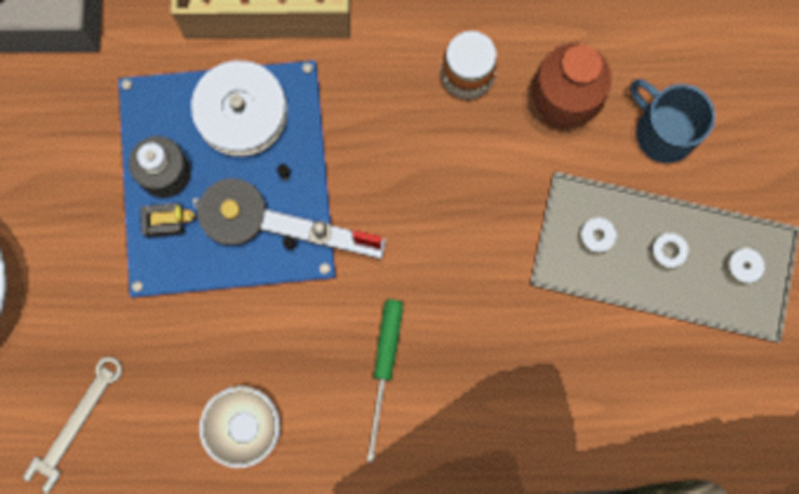

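View pics/side0c.png

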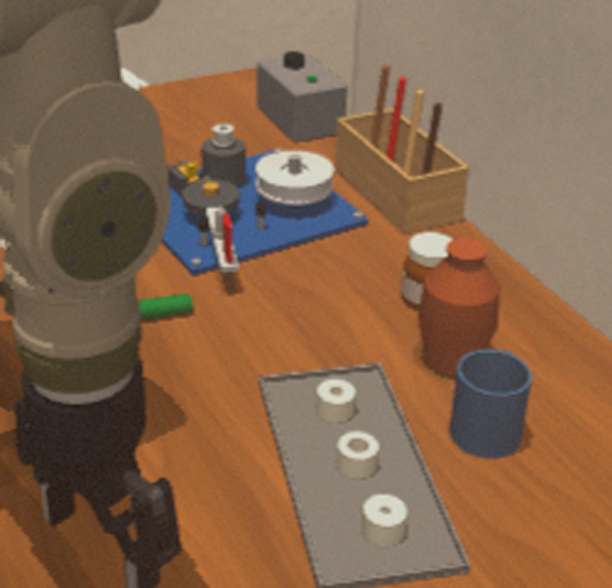

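The side and top views agree. The rollers are at about (598,235), (669,250) and (746,266) in the top crop, and the middle one clearly has the largest bore. The arm's spindle is at about (320,230) and the red paddle at (368,240). I'll move above the tray for a wrist look.

Request:
jog_arm:
  increments:
    - [[0, 0, 0, 0, 0, -0.0475, 0], [0, 0, 0, 0, 0, -0.0475, 0], [0, 0, 0, 0, 0, -0.0475, 0], [0, 0, 0, 0, 0, -0.0475, 0], [0, 0, 0, 0, 0, -0.0475, 0], [0, 0, 0, 0, 0, -0.0475, 0], [0.093, 0.073, 0.006, 0, 0, 0, 0], [0.093, 0.073, 0.006, 0, 0, 0, 0], [0.093, 0.073, 0.006, 0, 0, 0, 0], [0.093, 0.073, 0.006, 0, 0, 0, 0], [0.093, 0.073, 0.006, 0, 0, 0, 0], [0.093, 0.073, 0.006, 0, 0, 0, 0], [0.093, 0.073, 0.006, 0, 0, 0, 0], [0.093, 0.073, 0.006, 0, 0, 0, 0], [0.093, 0.073, 0.006, 0, 0, 0, 0], [0.093, 0.073, 0.006, 0, 0, 0, 0], [0.093, 0.073, 0.006, 0, 0, 0, 0], [0.093, 0.073, 0.006, 0, 0, 0, 0], [0.093, 0.073, 0.006, 0, 0, 0, 0], [0, 0, 0, 0, 0, 0, 0]]

```text
clock: 4.25
tcp_pos: [0.5258, -0.3198, 0.2113]
orientation: [-0.0, 0.807, 0.591, 0.0]
wrist_force: [-0.1, -0.6, 0.1]
finger_gap: 0.0853
grip_force: 0.0
```

```bash
cat >> h.py <<'E'
np.set_printoptions(precision=4,suppress=True)
def pose():
    s=env.get_state(); M=rot(s['orientation']); return s,np.array(s['tcp_pos']),M,np.degrees(np.arctan2(M[1,0],M[0,0]))
def rel(p):
    s,t,M,y=pose(); return (M.T@(np.array(p)-t))/.25
def tri(L):
    A=np.zeros((3,3));b=np.zeros(3)
    for c,uv in L:
        d=ray(c,uv);d/=np.linalg.norm(d);P=np.eye(3)-np.outer(d,d);A+=P;b+=P@c['C']
    return np.linalg.solve(A,b)
E
python3 - <<'E'
from h import *
s,t,M,y=pose(); print(s['clock'],t,M.tolist(),y,s['joint_pos'])
c=cam('wrist'); save(c,'w1.png')
for r in spotter.landmark_of('roller_22','wrist'): print(r['conf'],np.array(r['uv']),atz(c,r['uv'],.004))
for r in spotter.cut_out('roller_22','wrist'): print(r['conf'],np.array(r['uv']),r['region'].sum())
print(proj(c,t))
E
```

```text
4.25 [ 0.5258 -0.3198  0.2113] [[0.3017625158865462, 0.9533829514161544, 0.0005761552261607419], [0.9533827886047063, -0.30176286219712883, 0.0006583243203418917], [0.0008014974336326862, 0.0003506388730106335, -0.9999996173270492]] 72.43649946552814 [-0.6772  0.3983  0.1199  1.2923  0.0009  1.2002]
0.86 [287.3  76.2] [ 0.5628 -0.2216  0.004 ]
0.84 [293.1 162.6] [ 0.5427 -0.3082  0.004 ]
0.65 [299.6 242.1] [ 0.522  -0.4031  0.004 ]
0.9 [297.5 171.9] 1350
0.88 [302.7 246.1] 1345
0.85 [291.9  66.8] 1674
[281.9266 273.2626]
```

View pics/w1.png

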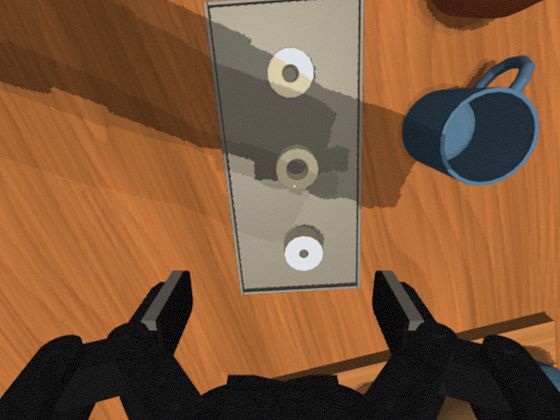

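The wrist view shows three rollers. The middle one, at about (297,167), has the widest bore, and the fingers straddle the row correctly.

Run:
```python
from h import *
s,t,M,y=pose()
c=cam('wrist')
g=c['pixels']; g=cv2.resize(g[130:200,260:335],None,fx=8,fy=8,interpolation=cv2.INTER_CUBIC)
cv2.imwrite('pics/w1c.png',g[:,:,::-1])
print(atz(c,(297,167),.034))
c2=cam('top');r=min(spotter.landmark_of('roller_22','top'),key=lambda r:abs(r['uv'][0]-390));print(atz(c2,r['uv'],.004))
r=spotter.cut_out('roller_22','wrist'); 
m=min(r,key=lambda r:abs(r['uv'][0]-297)+abs(r['uv'][1]-171))['region']
ys,xs=np.nonzero(m);print(xs.min(),xs.max(),ys.min(),ys.max())
```

```text
[ 0.543  -0.3102  0.034 ]
[ 0.5428 -0.3154  0.004 ]
278 320 141 185
```

View pics/w1c.png

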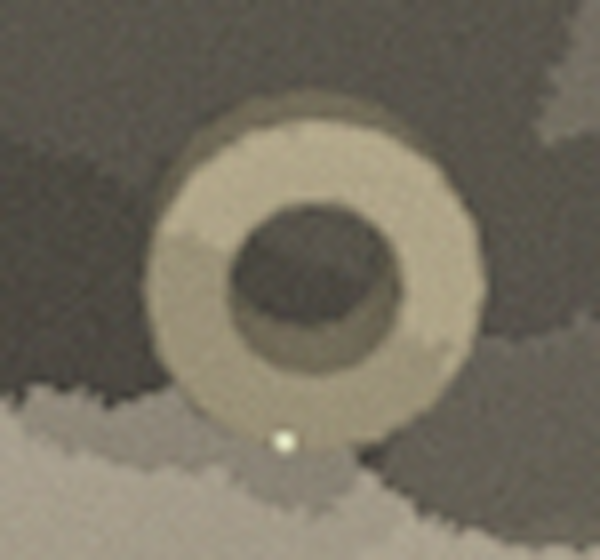

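The middle roller's top face is centred at pixel (299.4,166), and its bore-to-outside ratio of about 0.5 confirms the 22 mm bore.

Run:
```python
from h import *
import json
c=cam('wrist'); p=atz(c,(299.4,166),.034); print(p,rel([p[0],p[1],.006]))
```

```text
[ 0.5453 -0.3109  0.034 ] [0.0729 0.0713 0.8241]
```

Request:
jog_arm:
  increments:
    - [[0.025, 0.024, 0, 0, 0, 0, 0], [0.025, 0.024, 0, 0, 0, 0, 0], [0.023, 0.023, 0.05, 0, 0, 0, 0], [0, 0, 0.07, 0, 0, 0, 0], [0, 0, 0.07, 0, 0, 0, 0], [0, 0, 0.07, 0, 0, 0, 0], [0, 0, 0.07, 0, 0, 0, 0], [0, 0, 0.07, 0, 0, 0, 0], [0, 0, 0, 0, 0, 0, 0]]

```text
clock: 5.55
tcp_pos: [0.5446, -0.3081, 0.108]
orientation: [-0.003, 0.808, 0.59, -0.001]
wrist_force: [-0.7, -0.3, -0.3]
finger_gap: 0.0856
grip_force: 0.0
```

Run:
```python
from h import *
s,t,M,y=pose()
c=cam('wrist'); save(c,'w2.png'); print(t,M[:,2],[np.array(r['uv']) for r in spotter.find_in('roller_22','wrist')], proj(c,[.5453,-.3109,.034]),rel([.5453,-.3109,.006]))
```

```text
[ 0.5446 -0.3081  0.108 ] [-0.0048  0.0036 -1.    ] [array([265.9,  80.2]), array([293.7, 315.7])] [284.5583 223.4366] [-0.0069  0.0001  0.4203]
```

View pics/w2.png

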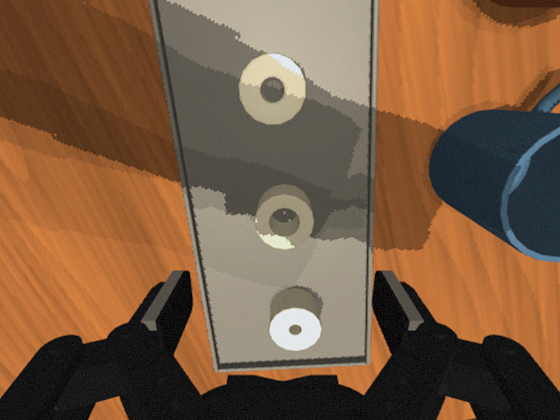

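The roller is centred between the fingers, at (285,220). I'll descend and grip it.

Request:
jog_arm:
  increments:
    - [[0, 0, 0.055, 0, 0, 0, 0], [0, 0, 0.055, 0, 0, 0, 0], [0, 0, 0.055, 0, 0, 0, 0], [0, 0, 0.055, 0, 0, 0, 0], [0, 0, 0.055, 0, 0, 0, 0], [0, 0, 0.055, 0, 0, 0, 0], [0, 0, 0.055, 0, 0, 0, 0], [0, 0, 0.018, 0, 0, 0, 0], [0, 0, 0.014, 0, 0, 0, 0], [0, 0, 0, 0, 0, 0, 0], [0, 0, 0, 0, 0, 0, 255], [0, 0, 0, 0, 0, 0, 255], [0, 0, 0, 0, 0, 0, 255], [0, 0, 0, 0, 0, 0, 255], [0, 0, 0, 0, 0, 0, 255], [0, 0, 0, 0, 0, 0, 255], [0, 0, 0, 0, 0, 0, 255], [0, 0, 0, 0, 0, 0, 255]]
  force: 40

```text
clock: 7.45
tcp_pos: [0.5465, -0.3104, 0.0084]
orientation: [0.001, 0.808, 0.589, 0.0]
wrist_force: [0.1, 0.7, 5.1]
finger_gap: 0.0426
grip_force: 41.6
```

Request:
jog_arm:
  increments:
    - [[0, 0, -0.02, 0, 0, 0, 255], [0, 0, -0.05, 0, 0, 0, 255], [0, 0, -0.07, 0, 0, 0, 255], [0, 0, -0.07, 0, 0, 0, 255], [0, 0, -0.07, 0, 0, 0, 255], [0, 0, -0.07, 0, 0, 0, 255], [0, 0, -0.07, 0, 0, 0, 255], [0, 0, -0.07, 0, 0, 0, 255], [0, 0, -0.07, 0, 0, 0, 255], [0, 0, -0.07, 0, 0, 0, 255], [0, 0, -0.07, 0, 0, 0, 255], [0, 0, -0.07, 0, 0, 0, 255], [0, 0, -0.03, 0, 0, 0, 255], [0, 0, 0, 0, 0, 0, 255]]

```text
clock: 8.85
tcp_pos: [0.5464, -0.3104, 0.2092]
orientation: [0.001, 0.808, 0.589, 0.0]
wrist_force: [0.5, -0.6, -0.6]
finger_gap: 0.0421
grip_force: 41.0
```

Run:
```python
from h import *
s,t,M,y=pose()
print(t,y,s['wrist_force'],s['finger_gap'],s['joint_pos'])
c=cam('wrist'); save(c,'w3.png')
# refine pivot/spindle from top image
for n in ['top','side']:
    c=cam(n)
    for k,z in [('pivot',.054),('spindle_seat',.054),('paddle_front',.08)]:
        for r in spotter.landmark_of(k,n)[:2]: print(n,k,r['conf'],atz(c,r['uv'],z))
print(rel([.558,.05,.2]),rel([.558,.12,.2]))
```

```text
[ 0.5464 -0.3104  0.2092] 72.1998310455384 [ 0.512  -0.6456 -0.5662] 0.04214386573535082 [-0.6442  0.4228  0.1514  1.2968 -0.      1.2373]
top pivot 0.88 [0.5976 0.2401 0.054 ]
top spindle_seat 0.5 [0.3854 0.0523 0.054 ]
top spindle_seat 0.18 [ 0.5626 -0.2198  0.054 ]
top paddle_front 0.88 [0.5496 0.0707 0.08  ]
side pivot 0.71 [0.6003 0.2292 0.054 ]
side spindle_seat 0.81 [0.5689 0.1191 0.054 ]
side spindle_seat 0.6 [0.3215 0.1401 0.054 ]
side paddle_front 0.57 [0.5531 0.0764 0.08  ]
[ 1.3855 -0.393   0.0285] [ 1.6521 -0.4786  0.0287]
```

View pics/w3.png

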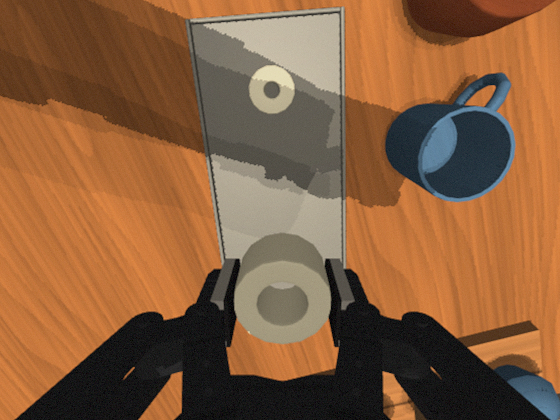

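The roller is held squarely, with its bore at about (283,303), and the tray slot is empty. I'll carry it to just short of the spindle and look there.

Request:
jog_arm:
  increments:
    - [[0.05, -0.017, 0, 0, 0, 0, 255], [0.1, -0.034, 0, 0, 0, 0, 255], [0.1, -0.034, 0, 0, 0, 0, 255], [0.1, -0.034, 0, 0, 0, 0, 255], [0.1, -0.034, 0, 0, 0, 0, 255], [0.1, -0.034, 0, 0, 0, 0, 255], [0.1, -0.034, 0, 0, 0, 0, 255], [0.1, -0.034, 0, 0, 0, 0, 255], [0.1, -0.034, 0, 0, 0, 0, 255], [0.1, -0.034, 0, 0, 0, 0, 255], [0.1, -0.034, 0, 0, 0, 0, 255], [0.1, -0.034, 0, 0, 0, 0, 255], [0.1, -0.034, 0, 0, 0, 0, 255], [0.1, -0.034, 0, 0, 0, 0, 255], [0.05, -0.017, 0, 0, 0, 0, 255], [0, 0, 0, 0, 0, 0, 255], [0, 0, 0, 0, 0, 0, 255]]

```text
clock: 11.0
tcp_pos: [0.5394, 0.0595, 0.2075]
orientation: [0.0, 0.808, 0.589, -0.0]
wrist_force: [0.0, 0.8, -0.3]
finger_gap: 0.0422
grip_force: 41.0
```

Run:
```python
from h import *
s,t,M,y=pose()
print(t,y,M[:,2],s['wrist_force'],s['finger_gap'],s['joint_pos'])
c=cam('wrist'); save(c,'w4.png')
for k,z in [('pivot',.054),('spindle_seat',.054),('paddle_front',.08)]:
    for r in spotter.landmark_of(k,'wrist')[:2]: print(k,r['conf'],r['uv'],atz(c,r['uv'],z))
```

```text
[0.5394 0.0595 0.2075] 72.23794373004618 [ 0.     -0.0006 -1.    ] [ 0.0042  0.812  -0.3065] 0.04221447025511644 [-0.0378  0.2587 -0.0865  1.2256 -0.0006  1.843 ]
spindle_seat 0.58 [288.8, 114.2] [0.5668 0.1243 0.054 ]
paddle_front 0.78 [287.4, 186.6] [0.5473 0.0679 0.08  ]
paddle_front 0.75 [287.3, 115.0] [0.5653 0.1255 0.08  ]
```

View pics/w4.png

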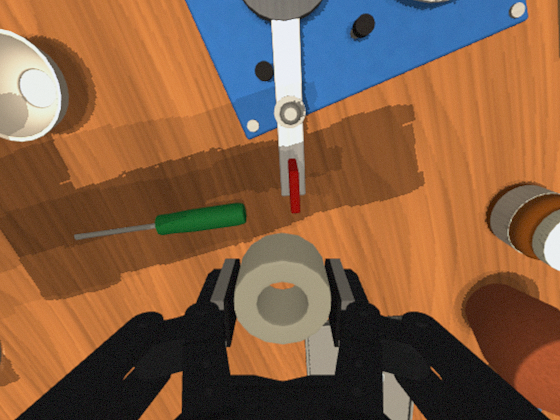

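The spindle tip is at about (290,114), the red paddle at (294,187) and the bore at (283,303). The arm bar is nearly parallel to the tool x axis.

```bash
cat >> h.py <<'E'
def circ(c,u,v,h,r0,r1,p2=12):
    g=cv2.cvtColor(c['pixels'],cv2.COLOR_RGB2GRAY)[v-h:v+h,u-h:u+h]; g=cv2.resize(g,None,fx=4,fy=4,interpolation=cv2.INTER_CUBIC)
    k=cv2.HoughCircles(cv2.GaussianBlur(g,(5,5),0),cv2.HOUGH_GRADIENT_ALT if 0 else cv2.HOUGH_GRADIENT,1,6,param1=100,param2=p2,minRadius=int(4*r0),maxRadius=int(4*r1))
    return [] if k is None else np.array([[u-h+a/4,v-h+b/4,r/4] for a,b,r in k[0][:5]])
E
python3 - <<'E'
from h import *
s,t,M,y=pose(); c=cam('wrist')
print(circ(c,290,114,24,4,18)); print(circ(c,283,303,50,20,50))
p=atz(c,(290.2,114),.086); print(p); print(M.T@(p-t),rel(p))
q=atz(c,(283,303),t[2]+.0256); print(q,M.T@(q-t))
E
```

```text
[[289.875 113.125   6.3  ]
 [291.875 112.375  13.   ]
 [289.125 111.375  16.15 ]
 [287.625 109.875  14.225]
 [286.625 111.875  13.55 ]]
[[282.375 304.375  48.45 ]
 [282.375 307.625  26.625]
 [283.875 301.375  47.25 ]
 [279.375 301.125  45.85 ]
 [286.875 304.375  21.125]]
[0.5681 0.125  0.086 ]
[0.0719 0.0066 0.1215] [0.2875 0.0265 0.4858]
[0.5403 0.0591 0.2331] [ 0.0006  0.0004 -0.0256]
```

Request:
jog_arm:
  increments:
    - [[0.03, 0.006, 0.04, 0, 0, 0, 255], [0.03, 0.006, 0.06, 0, 0, 0, 255], [0.03, 0.006, 0.06, 0, 0, 0, 255], [0.03, 0.006, 0.06, 0, 0, 0, 255], [0.028, 0.002, 0.06, 0, 0, 0, 255], [0, 0, 0.04, 0, 0, 0, 255], [0, 0, 0, 0, 0, 0, 255], [0, 0, 0, 0, 0, 0, 255]]

```text
clock: 12.05
tcp_pos: [0.5569, 0.0927, 0.1274]
orientation: [-0.0, 0.808, 0.589, -0.0]
wrist_force: [0.0, -0.5, -0.8]
finger_gap: 0.0419
grip_force: 41.0
```

Run:
```python
from h import *
s,t,M,y=pose(); c=cam('wrist')
print(t,y)
u=proj(c,[.568,.125,.086]); print(u)
k=circ(c,int(u[0]),int(u[1]),40,5,30);print(k)
for r in spotter.landmark_of('spindle_seat','wrist')[:2]: print(r['conf'],r['uv'],atz(c,r['uv'],.054))
im=c['pixels'][:,:,::-1][20:350,150:420].copy();cv2.imwrite('pics/w5.png',cv2.resize(im,None,fx=1.8,fy=1.8,interpolation=cv2.INTER_CUBIC))
```

```text
[0.5569 0.0927 0.1274] 72.18503885552937
[283.0091 186.7038]
[[282.375 174.125  20.75 ]
 [282.375 171.625  20.025]
 [283.875 175.375  22.45 ]
 [283.625 173.125  21.75 ]
 [285.125 173.375  23.075]]
0.92 [283.0, 174.5] [0.5681 0.1249 0.054 ]
0.35 [558.0, 275.2] [ 0.7463 -0.016   0.054 ]
```

View pics/w5.png

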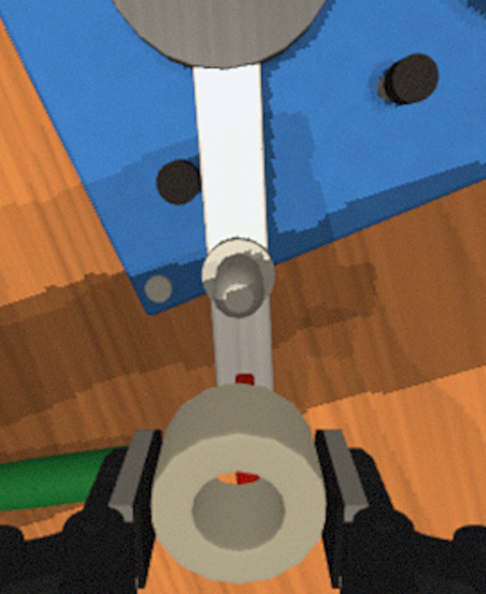

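The spindle is confirmed at (0.568, 0.125). The shoulder is at crop (238,275) and the tip at (240,300), both in line with the bore at (239,505).

Request:
jog_arm:
  increments:
    - [[0.035, 0, 0, 0, 0, 0, 255], [0.035, 0.001, 0, 0, 0, 0, 255], [0.035, 0.001, 0, 0, 0, 0, 255], [0.029, 0, 0, 0, 0, 0, 255], [0, 0, 0.03, 0, 0, 0, 255], [0, 0, 0.03, 0, 0, 0, 255], [0, 0, 0.03, 0, 0, 0, 255], [0, 0, 0.03, 0, 0, 0, 255], [0, 0, 0, 0, 0, 0, 255], [0, 0, 0, 0, 0, 0, 255]]

```text
clock: 13.15
tcp_pos: [0.5675, 0.1244, 0.0971]
orientation: [-0.0, 0.808, 0.589, -0.0]
wrist_force: [-0.0, 0.5, -0.1]
finger_gap: 0.0423
grip_force: 41.0
```

Run:
```python
from h import *
s,t,M,y=pose(); c=cam('wrist'); save(c,'w6.png')
print(t,y,rel([.568,.125,.0585]),M@np.array([.0006,.0004,0]))
for r in spotter.landmark_of('spindle_seat','wrist')[:2]: print(r['conf'],r['uv'],atz(c,r['uv'],.054))
```

```text
[0.5675 0.1244 0.0971] 72.1801214005067 [ 0.0024 -0.0003  0.1562] [ 0.0006  0.0004 -0.    ]
0.73 [276.5, 237.2] [0.5643 0.1258 0.054 ]
```

Request:
jog_arm:
  increments:
    - [[0, 0, 0.012, 0, 0, 0, 255], [0, 0, 0.012, 0, 0, 0, 255], [0, 0, 0.012, 0, 0, 0, 255], [0, 0, 0.012, 0, 0, 0, 255], [0, 0, 0.012, 0, 0, 0, 255], [0, 0, 0, 0, 0, 0, 255]]

```text
clock: 13.85
tcp_pos: [0.5674, 0.1246, 0.0819]
orientation: [-0.0, 0.808, 0.589, -0.0]
wrist_force: [-0.4, -0.3, -0.1]
finger_gap: 0.042
grip_force: 41.0
```

Request:
jog_arm:
  increments:
    - [[0, 0, 0.015, 0, 0, 0, 255], [0, 0, 0.015, 0, 0, 0, 255], [0, 0, 0.015, 0, 0, 0, 255], [0, 0, 0.015, 0, 0, 0, 255], [0, 0, 0.012, 0, 0, 0, 255], [0, 0, 0.008, 0, 0, 0, 255], [0, 0, 0.006, 0, 0, 0, 255], [0, 0, 0.004, 0, 0, 0, 255], [0, 0, 0, 0, 0, 0, 255]]

```text
clock: 14.75
tcp_pos: [0.5678, 0.1246, 0.06]
orientation: [0.0, 0.808, 0.589, -0.0]
wrist_force: [1.0, 0.2, -2.0]
finger_gap: 0.042
grip_force: 41.0
```

Request:
jog_arm:
  increments:
    - [[0, 0, 0.004, 0, 0, 0, 255], [0, 0, 0.004, 0, 0, 0, 255], [0, 0, 0, 0, 0, 0, 255]]

```text
clock: 15.05
tcp_pos: [0.568, 0.1246, 0.0583]
orientation: [0.0, 0.808, 0.589, 0.0]
wrist_force: [-0.8, -0.4, 1.9]
finger_gap: 0.0423
grip_force: 41.2
```

Request:
jog_arm:
  increments:
    - [[0, 0, 0.004, 0, 0, 0, 255], [0, 0, 0, 0, 0, 0, 255]]

```text
clock: 15.25
tcp_pos: [0.5681, 0.1246, 0.0582]
orientation: [0.0, 0.808, 0.589, 0.0]
wrist_force: [-2.9, -1.2, 9.0]
finger_gap: 0.0421
grip_force: 42.0
```

The roller is seated, with contact at about 9 N. I'll release it and rise.

Request:
jog_arm:
  increments:
    - [[0, 0, -0.004, 0, 0, 0, 110], [0, 0, 0, 0, 0, 0, 80], [0, 0, 0, 0, 0, 0, 50], [0, 0, 0, 0, 0, 0, 40], [0, 0, 0, 0, 0, 0, 40], [0, 0, 0, 0, 0, 0, 40], [0, 0, -0.02, 0, 0, 0, 40], [0, 0, -0.04, 0, 0, 0, 40], [0, 0, -0.06, 0, 0, 0, 40], [0, 0, -0.06, 0, 0, 0, 40], [0, 0, -0.06, 0, 0, 0, 40], [0, 0, -0.06, 0, 0, 0, 40], [-0.08, 0, -0.06, 0, 0, 0, 40], [-0.08, 0, -0.06, 0, 0, 0, 40], [-0.08, 0, -0.06, 0, 0, 0, 40], [-0.06, 0, 0, 0, 0, 0, 40], [0, 0, 0, 0, 0, 0, 40], [0, 0, 0, 0, 0, 0, 40]]

```text
clock: 17.05
tcp_pos: [0.5446, 0.0532, 0.1776]
orientation: [-0.0, 0.808, 0.589, -0.0]
wrist_force: [0.4, -0.7, -0.2]
finger_gap: 0.0721
grip_force: 0.0
```

Run:
```python
from h import *
s,t,M,y=pose(); c=cam('wrist'); print(t,y,s['clock'],s['joint_pos'])
for k,z in [('roller_22',.054),('paddle_front',.08),('spindle_seat',.054),('pivot',.054)]:
  for r in spotter.landmark_of(k,'wrist')[:2]: print(k,r['conf'],r['uv'],atz(c,r['uv'],z))
im=c['pixels'][:,:,::-1][20:300,150:430].copy();cv2.imwrite('pics/w7.png',cv2.resize(im,None,fx=2.1,fy=2.1,interpolation=cv2.INTER_CUBIC))
```

```text
[0.5446 0.0532 0.1776] 72.1565081918751 17.05 [-0.0496  0.2814 -0.1305  1.1594  0.0003  1.8326]
roller_22 0.66 [281.3, 109.6] [0.5672 0.1249 0.054 ]
roller_22 0.57 [360.5, 376.3] [ 0.564  -0.1639  0.054 ]
paddle_front 0.96 [280.8, 190.6] [0.5485 0.0682 0.08  ]
spindle_seat 0.75 [281.2, 108.7] [0.5673 0.1256 0.054 ]
spindle_seat 0.18 [278.2, 109.3] [0.5649 0.1259 0.054 ]
```

View pics/w7.png

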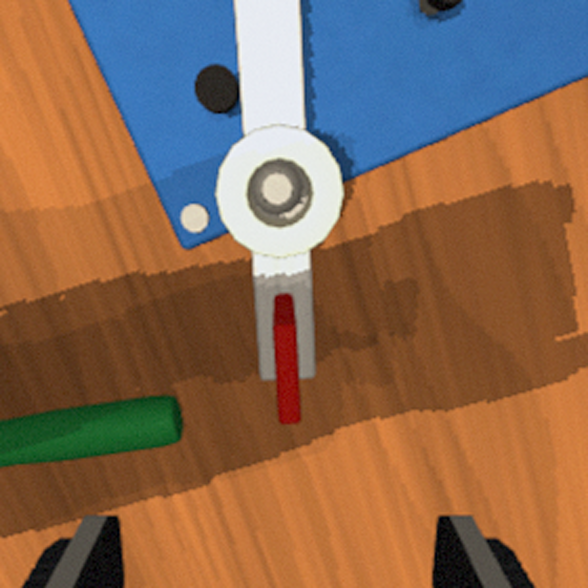

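The roller sits flat on its shoulder with the spindle tip showing through at crop (278,188), and the paddle is at (286,358). I'll turn the tool, close the fingers and go in front of the paddle.

Request:
jog_arm:
  increments:
    - [[0, 0, 0, 0, 0, -0.047, 255], [0, 0, 0, 0, 0, -0.047, 255], [0, 0, 0, 0, 0, -0.047, 255], [0, 0, 0, 0, 0, -0.047, 255], [0, 0, 0, 0, 0, -0.047, 255], [0, 0, 0, 0, 0, -0.047, 255], [0, 0, 0, 0, 0, -0.047, 255], [0, 0, 0, 0, 0, -0.047, 255], [0, 0, 0, 0, 0, -0.047, 255], [0, 0, 0, 0, 0, -0.047, 255], [0, 0, 0, 0, 0, -0.047, 255], [0.056, 0.02, 0, 0, 0, 0, 255], [0.056, 0.021, 0, 0, 0, 0, 255], [0.056, 0.021, 0, 0, 0, 0, 255], [0, 0, 0, 0, 0, 0, 255], [0, 0, 0, 0, 0, 0, 255]]

```text
clock: 18.9
tcp_pos: [0.5079, 0.0794, 0.1784]
orientation: [0.001, 0.128, 0.992, -0.0]
wrist_force: [-0.3, 0.5, -0.5]
finger_gap: -0.0001
grip_force: 0.0
```

```bash
cat > push.py <<'E'
from h import *
import sys
piv=np.array([.5978,.2361]);psi=75.
def tgt(th,d,z=.072,rad=.175): # tool centre d in front of paddle mid-plane at arm angle th
    a=np.radians(psi)+th; yl=np.array([np.cos(a),np.sin(a)]); xl=np.array([yl[1],-yl[0]])
    return np.r_[piv-rad*yl-d*xl,z],np.degrees(a)+90
s,t,M,y=pose(); print(t,y,s['joint_pos'],s['finger_gap'],s['wrist_force'])
a=np.radians(psi)
E
python3 - <<'E'
from push import *
print(tgt(0,.040),rel(tgt(0,.04)[0]))
c=cam('wrist')
for k,z in [('paddle_front',.08),('spindle_seat',.054)]:
  for r in spotter.landmark_of(k,'wrist')[:1]: print(k,r['conf'],r['uv'],atz(c,r['uv'],z))
E
```

```text
[0.5079 0.0794 0.1784] 165.27960224269523 [-0.0009  0.2178 -0.2127  1.1393 -0.0003  0.256 ] -0.0001234874781159971 [-0.3361  0.4621 -0.4711]
(array([0.5139, 0.0774, 0.072 ]), np.float64(165.0)) [-0.0247 -0.0018  0.4256]
paddle_front 0.95 [278.8, 254.6] [0.5479 0.0668 0.08  ]
spindle_seat 0.68 [348.0, 246.3] [0.5691 0.1273 0.054 ]
```

Request:
jog_arm:
  increments:
    - [[0, 0, 0.06, 0, 0, 0, 255], [0, 0, 0.07, 0, 0, 0, 255], [0, 0, 0.07, 0, 0, 0, 255], [0, 0, 0.07, 0, 0, 0, 255], [0, 0, 0.07, 0, 0, 0, 255], [0, 0, 0.055, 0, 0, 0, 255], [0, 0, 0.03, 0, 0, 0, 255], [-0.03, 0, 0, 0, 0, 0, 255], [-0.03, 0, 0, 0, 0, 0, 255], [-0.03, 0, 0, 0, 0, 0, 255], [-0.02, 0, 0, 0, 0, 0, 255], [-0.02, 0, 0, 0, 0, 0, 255], [0, 0, 0, 0, 0, 0, 255]]

```text
clock: 20.35
tcp_pos: [0.5399, 0.0706, 0.0719]
orientation: [-0.0, 0.128, 0.992, 0.0]
wrist_force: [-2.7, 0.7, 2.2]
finger_gap: 0.0002
grip_force: 1.3
```

Run:
```python
from push import *
d=.014
# rows: arm angle steps of .07; print per-row tool increments from contact pose
p0,y0=tgt(0,d); print('to contact',rel(p0))
def pose_at(th):
    p,y=tgt(th,d); return p,R.from_euler('z',y,degrees=True).as_matrix()@np.diag([1,-1,-1])
for th in (0,.35):
    (p,A),(q,B)=pose_at(th),pose_at(th+.05); print(A.T@(q-p)/.25,R.from_matrix(A.T@B).as_rotvec()/np.pi)
```

```text
[0.5399 0.0706 0.0719] 165.25254857625706 [-0.0176  0.3561 -0.3022  0.9128  0.0003  0.2398] 0.0001551670189404936 [-2.7237  0.7036  2.1531]
to contact [ 0.0035 -0.0005 -0.0003]
[-0.0351 -0.0019  0.    ] [ 0.      0.     -0.0159]
[-0.0351 -0.0019  0.    ] [ 0.      0.     -0.0159]
```

In contact at 2.8 N. I'll push along the arc.

Request:
jog_arm:
  increments:
    - [[-0.035, -0.001, 0, 0, 0, -0.016, 255], [-0.035, -0.001, 0, 0, 0, -0.016, 255], [-0.035, -0.001, 0, 0, 0, -0.016, 255], [-0.035, -0.001, 0, 0, 0, -0.016, 255], [-0.035, -0.001, 0, 0, 0, -0.016, 255], [-0.035, -0.001, 0, 0, 0, -0.016, 255], [-0.035, -0.001, 0, 0, 0, -0.016, 255], [-0.035, -0.001, 0, 0, 0, -0.016, 255], [0, 0, 0, 0, 0, 0, 255]]

```text
clock: 21.25
tcp_pos: [0.6081, 0.0622, 0.0713]
orientation: [-0.001, -0.072, 0.997, -0.001]
wrist_force: [-3.3, -3.7, 0.1]
finger_gap: -0.0002
grip_force: 1.6
```

```bash
cat > chk.py <<'E'
from push import *
v=t[:2]-piv
from scipy.optimize import least_squares
f=lambda x:tgt(x[0],.0149,rad=x[1])[0][:2]-t[:2]
print('theta,rad',least_squares(f,[.4,.175]).x,'yaw-th',np.radians(y-165), 'push N',s['wrist_force']@M[:,0])
E
python3 chk.py
```

```text
[0.6081 0.0622 0.0713] -171.70855223083066 [-0.0286  0.4733 -0.1197  0.98   -0.0016 -0.1733] -0.00017550169988520857 [-3.2655 -3.672   0.0773]
theta,rad [0.4064 0.1736] yaw-th -5.876672856051293 push N 3.761064212835383
```

Request:
jog_arm:
  increments:
    - [[-0.035, -0.002, 0, 0, 0, -0.016, 255], [-0.035, -0.002, 0, 0, 0, -0.016, 255], [-0.035, -0.002, 0, 0, 0, -0.016, 255], [-0.035, -0.002, 0, 0, 0, -0.016, 255], [-0.035, -0.002, 0, 0, 0, -0.016, 255], [0, 0, 0, 0, 0, 0, 255]]

```text
clock: 21.85
tcp_pos: [0.6504, 0.0707, 0.0711]
orientation: [-0.002, -0.197, 0.98, -0.0]
wrist_force: [-6.3, -3.2, 2.6]
finger_gap: 0.0001
grip_force: 3.5
```

```bash
python3 chk.py
```

```text
[0.6504 0.0707 0.0711] -157.32624367661603 [-0.0137  0.5503  0.009   1.0327 -0.0014 -0.4094] 8.389112157846594e-05 [-6.3435 -3.178   2.6498]
theta,rad [0.6555 0.1729] yaw-th -5.625654217742503 push N 7.087503700036583
```

Now creeping on to the stop.

Request:
jog_arm:
  increments:
    - [[-0.015, 0, 0, 0, 0, -0.007, 255], [-0.015, 0, 0, 0, 0, -0.007, 255], [-0.006, 0, 0, 0, 0, 0, 255], [0, 0, 0, 0, 0, 0, 255]]

```text
clock: 22.25
tcp_pos: [0.6579, 0.0734, 0.0712]
orientation: [-0.002, -0.217, 0.976, -0.001]
wrist_force: [-6.9, -5.8, 1.8]
finger_gap: 0.0002
grip_force: 3.7
```

```bash
python3 chk.py
```

```text
[0.6579 0.0734 0.0712] -154.91330460961868 [-0.0087  0.5648  0.0342  1.0439 -0.0027 -0.4466] 0.0001669016375954888 [-6.8576 -5.77    1.7817]
theta,rad [0.7017 0.1728] yaw-th -5.583540486373398 push N 8.665103551435902
```

Request:
jog_arm:
  increments:
    - [[-0.006, 0, 0, 0, 0, 0, 255], [-0.006, 0, 0, 0, 0, 0, 255], [0, 0, 0, 0, 0, 0, 255]]

```text
clock: 22.55
tcp_pos: [0.6584, 0.0736, 0.0712]
orientation: [-0.004, -0.217, 0.976, -0.001]
wrist_force: [-12.1, -8.5, 5.3]
finger_gap: -0.0001
grip_force: 7.2
```

```bash
python3 chk.py
```

```text
[0.6584 0.0736 0.0712] -154.95729197530372 [-0.0075  0.5691  0.0415  1.051  -0.0047 -0.4446] -0.0001348427371502054 [-12.0845  -8.515    5.2529]
theta,rad [0.7047 0.1727] yaw-th -5.584308210733882 push N 14.599810131046642
```

The extra 3 mm command moved the tool only 0.5 mm and added 6 N, so the arm is on its stop. I'll take a final look.

Run:
```python
from h import *
c=cam('top'); a=c['pixels'][100:310,110:450,::-1]; cv2.imwrite('pics/end.png',cv2.resize(a,None,fx=2.35,fy=2.35,interpolation=cv2.INTER_CUBIC))
c2=cam('side')
for k,z in [('roller_22',.054),('roller_22',.004),('screwdriver',0)]:
  for r in spotter.landmark_of(k,'side')[:3]: print(k,z,r['conf'],atz(c2,r['uv'],z))
print(env.get_state()['wrist_force'])
```

```text
roller_22 0.054 0.88 [ 0.4947 -0.4569  0.054 ]
roller_22 0.054 0.82 [ 0.537  -0.2823  0.054 ]
roller_22 0.054 0.56 [0.6676 0.1405 0.054 ]
roller_22 0.004 0.88 [ 0.5211 -0.4173  0.004 ]
roller_22 0.004 0.82 [ 0.5661 -0.2315  0.004 ]
roller_22 0.004 0.56 [0.7052 0.2183 0.004 ]
screwdriver 0 0.57 [0.3913 0.0385 0.    ]
[-11.2226  -8.0816   5.3469]
```

View pics/end.png

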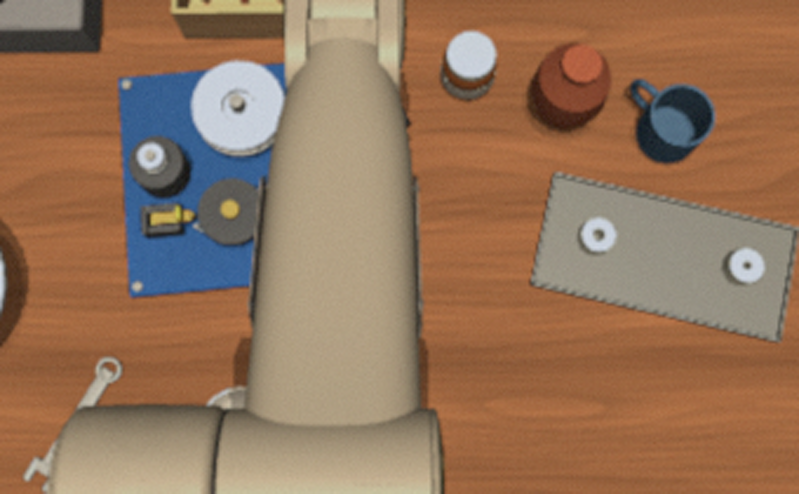

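The two undersized rollers are still in the tray at (598,235) and (746,266). Everything else visible is where it was, and the robot arm hides the spindle area. Handing in.

```bash
python3 -c "
from workcell import ticket; print(ticket.hand_in())"
```

```text
the job is handed in; nothing more can be done
None
```

The 22 mm roller is seated on the spindle and released, and the job is handed in with the closed fingers still pressing the paddle against its rear stop at about 15 N. The stop was judged from force and position (about 0.70 rad), because the robot arm hid the spindle and paddle in the last top picture.

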